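# Fit a filter cartridge in the pottery's dust extractor

## Robot

A 6-joint arm with a two-finger parallel gripper is mounted at the origin on the work surface. World frame = base frame: x ahead of the robot, y to its left, z up, the work surface at z = 0. Lengths are in m, angles in rad, forces in N, time in s.
With the tool pointing down it reaches from about 0.35 to 0.975 m from the base axis. Payload 4.9 kg.
Tool frame: the origin (TCP) lies midway between the tips of the shut fingers; the grasp point (between the pads) lies 19 mm behind it; z points along the fingers, y is the line along which they close (so a half turn about z gives the same grasp; the last joint's range is limited). The gripper opens to 85 mm and grips with 20 to 120 N. Pads are 22 mm wide; open, the fingers measure 114 mm over their backs; the gripper's body (76 mm by 85 mm) begins 54 mm behind the grasp point. The pads swing forward as they close: fully open they stand 13 mm farther back than shut.
Start: joints at [-1.376, 0.053, 1.613, -0, 1.476, -0.119], TCP at [0.193, -0.594, 0.231] pointing down, gripper open.
Joint ranges: [-3.01, 3.01], [-1.01, 2.22], [0.06, 2.58], [-1.02, 4.17], [0.09, 2.62], [-3.14, 3.14]. Speed limits (rad/s): [2.57, 2.57, 3.14, 3.14, 3.14, 3.14].

## Interface

Orientations are given as a rotation vector (axis times angle).
In Python, from station import ctrl gives the robot as it stands.
- The arm moves only by the shell command python3 -m handwheel 'ROWS' [FORCE]. ROWS is JSON, a list of rows, each an object with "gripper": the gripper command: -1 is fully open, 1 is shut, values between are in proportion; "offset": the shift along the tool's x, y, z in mm, a list of three; "rotation": the turn, a rotation vector about the tool's x, y, z in rad, a list of three. A call has exactly 8 rows; each row is the pose to reach, as a shift and turn from the pose commanded when the call began, along the tool's axes at that moment; what a row does not reach only later rows make up. A row lasts 1/8 s, in which the tool goes at most 62.5 mm and 10.7 degrees, less where a joint would pass 70% of its speed; a pose out of reach is approached as far as the arm can. A call with a gripper value outside its range is refused whole. The fingers move at their own pace and stop on an object; FORCE is the grip in N (left out, the last holds). Time passes only in rows, so rows that repeat a pose let the fingers close, or fill a call up. It gives the time, the measured TCP pose, the force, the opening and the grip force at its end, in the units of the state.
- ctrl.get_obs(): the state, without advancing time (a new reading comes with each control period).
- ctrl.get_image(name): name is "side" or "top"; returns a dict with "image" (420x560x3 uint8, red, green, blue), "fovy" (degrees; the focal length in pixels is half the picture's height over the tangent of half this angle, whatever the lens; pixels are square), "cx", "cy" (the principal point, pixels), "k1" (the pictures are not rectified: a ray, as slopes to the right and down, at radius r is drawn at 1 + k1 r^2 times it, then the intrinsics apply), "xyz" and "attitude" of the camera in the world. Camera axes: x right, y up, looking along -z (the intrinsics and any distortion apply to the point x, -y, -z); pixel columns grow to the right and rows downward; lengths in m; the calibration is good to about 2 mm. A picture is of the moment at which its call begins. There is no depth.
- ctrl.finish_job(): hands the job in; it is judged then, once.
The state is a dict: "t": time; "q": joint angles; "dq": joint speeds; "effort": joint torques, N m; "tool_pos": TCP position; "tool_rot": TCP orientation; "contact_force": force on the tool from outside, world axes, zero at the start; "wrist_torque": the same for the moment, N m; "opening": finger opening in m; "grip_force": force on a finger pad.
Only numpy, scipy, OpenCV 4.12 (cv2) and the standard library are available. Lean on these libraries where they do the work, as an engineer would, in place of code of your own. Each camera call takes 0.05 s, during which the arm holds its last target. There are 200 camera calls.

## Task

Lift the upper filter cartridge straight off the one it is nested on, leaving that one where it lies, and hook its tongue under the lip of the open dust extractor. Let its front edge down gently until it rests on the sprung catch and let go, then press the front edge down until it lies home and flat with the catch sprung back over it. Do not shift the other things on the bench or lean hard on the extractor.

Things in the scene. Friction and masses are not known exactly. Their poses are not given: they have to be found in the camera images.
- cartridge_center (a point): upper of two identical nested filter cartridges (loose, grey, 0.3 to 0.5 kg), the one to fit. Point: its centre, 28 mm above its underside. +x to its front edge, -x to its tongue, +z up. Pleated foot 112 x 88 mm (x, y), 26 mm deep; on it a flange 6 mm thick (26 to 32 mm above the underside), from x = -70 to 90 mm, 110 mm wide; tongue 80 mm wide goes on to x = -92 mm
- cartridge_grip (a point): centre of that cartridge's grip bar, 44 mm above its underside (axes as the cartridge): the bar stands upright on the middle of the flange, 12 mm thick (x), 60 mm long (y), 24 mm high. Around it on the flange runs a rim 6 mm high, inside 118 x 94 mm, outside 128 x 104 mm, centred on the bar
- cartridge_tongue (a point): middle of the end of that cartridge's tongue, half-way through its 6 mm thickness, 92 mm behind the centre (axes as the cartridge)
- cartridge_front (a point): middle of that cartridge's front edge, half-way through the 6 mm flange, 90 mm ahead of the centre (axes as the cartridge). The bare strip of flange between rim and edge, 26 mm deep, or the rim itself, can be pressed
- spare_center (a point): lower cartridge of the stack, identical, loose on the bench, to be left alone; point and axes as for the upper one. The upper one's foot stands on its flange inside its rim, 3 mm of play all round, so lies 32 mm higher (its foot is open across the middle, over the lower grip bar); lift 30 mm to clear rim and bar
- housing: bench dust extractor, grey box 240 x 150 mm fixed to the bench, open on top. Origin on the bench under the cartridge's place, +x to the catch, -x to the lip, +z up. Nothing on it is above 120 mm. Cartridge home: level, axes along the housing's, flange on the seat 95 mm above the bench, its centre 97 mm above the origin, tongue end at x = -92 mm, front edge at x = 90 mm
- well (a point): centre of the well's mouth at seat height, 95 mm above the bench (axes as the housing; x = 9 mm of the housing). The well takes the foot: from x = -60 to 78 mm of the housing, y = +-48 mm, 65 mm deep. Side guides at y = +-59 mm, up to 107 mm above the bench, from x = -70 to 92 mm, leave the flange 4 mm of play each side
- lip (a point): middle of the lower edge of the lip, 109 mm above the bench, x = -76 mm of the housing (axes as the housing). The lip is a 6 mm aluminium strip across the box's whole width; under it is a pocket 14 mm high and 16 mm deep, which the tongue enters at a slope of 6 to 20 degrees, front edge high
- catch (a joint): sprung steel catch, 24 mm wide, mid front end of the housing: 0 = out, 0.012 m = pushed back (+x). Nose tip at x = 84 mm, 106 mm above the bench, 60 degree slope up from it to 120 mm. A hooked cartridge let down gently rests with its front edge on the slope, about 20 mm above home; 10 to 15 N down on its front drives it past, and the catch springs back to 0 over the edge
- vase: terracotta vase, 72 mm wide, 135 mm high, origin under its centre; leave alone
- glaze_jar: closed glass jar, 56 mm wide, 85 mm high, origin under its centre; leave alone
- mug: terracotta mug, 80 mm wide, 90 mm high, origin under its centre; leave alone
- bowl: terracotta bowl, 130 mm wide, 60 mm high, origin under its centre; leave alone
- cup: white cup, 70 mm wide, 80 mm high, origin under its centre; leave alone
- spatula: spatula 280 mm long lying on the bench along its own x, origin beneath its middle; leave alone
- brush: flat brush 200 mm long lying on the bench along its own x, origin beneath its middle; leave alone

How it is judged:
By the outcome, as a careful person would: the job done as asked, in the order asked, and still so for the second after the job is handed in, with the robot touching nothing.
It also fails if it takes over 64 s, if anything falls off the work surface, if the arm or the gripper's body presses on something with over 40 N, if the wrist force passes 120 N, or if a joint passes its speed limit or range.

## Working session

There is one attempt and no reset: what is moved stays moved. The work goes in short steps, Python scripts to look and compute and a shell command to move; the robot and the scene stay as the last step left them, time stands still between calls to the robot, and variables do not carry over. Pictures are saved under pics/ and viewed, at most 11 in all, crops included, and the job is handed in when it is done.

```bash
ls; mkdir -p pics; python3 - <<'E'
from station import ctrl
import cv2
for n in("top","side"):
    d=ctrl.get_image(n); cv2.imwrite(f"pics/{n}0.png",d["image"][:,:,::-1]); d.pop("image"); print(n,d)
o=ctrl.get_obs(); print(o)
E
```

```text
pics
top {'fovy': 42.43318493277082, 'cx': 286.7210428468581, 'cy': 204.32234899241894, 'k1': -0.04787436333030316, 'xyz': array([ 0.33535581, -0.02085771,  2.04614089]), 'attitude': array([ 0.08823695, -0.07013559, -1.55389104])}
side {'fovy': 56.04365163155783, 'cx': 281.03900475500404, 'cy': 207.14040469409846, 'k1': -0.03748690738776852, 'xyz': array([0.36304122, 1.02828133, 0.9408555 ]), 'attitude': array([ 0.07838615, -1.29984195, -2.68025063])}
{'t': 0.1, 'q': array([-1.37601222e+00,  5.32944123e-02,  1.61419386e+00, -2.60773403e-06,
        1.47598702e+00, -1.19041944e-01]), 'dq': array([ 0.00241698, -0.0018058 , -0.00382283,  0.00203271,  0.00070512,
        0.00032581]), 'effort': array([ 2.16581925e-04, -3.94904280e+01, -3.71365857e+01, -1.59994679e-04,
        3.92736692e-03, -4.77913282e-07]), 'tool_pos': array([ 0.19280004, -0.59391378,  0.23016154]), 'tool_rot': array([-3.10113813e+00, -4.90642803e-01,  1.15972337e-04]), 'contact_force': array([-0.11432526, -0.04465955, -0.10728057]), 'wrist_torque': array([ 0.00225489, -0.02485189,  0.00279092]), 'grip_force': 0.0, 'opening': 0.08546719385448383}
```

View pics/top0.png

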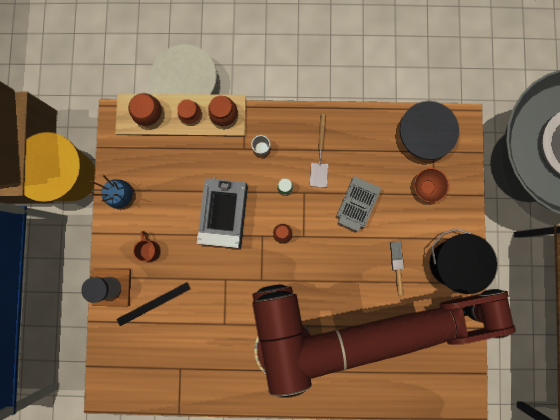

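View pics/side0.png

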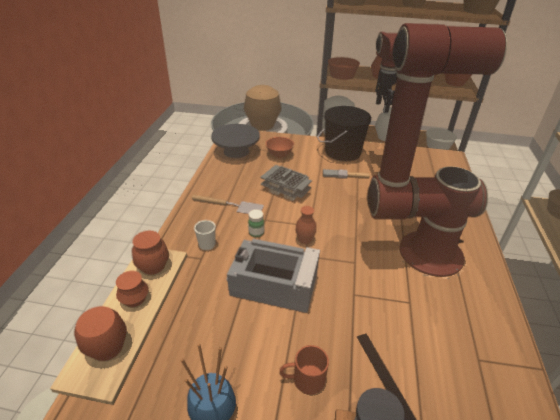

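The top view shows the housing at about (222,212) with its light lip at the bottom, catch at (225,185), and the stack at (358,204). In the side view, the housing is at (275,272) and the stack at (286,181). I'll enlarge both.

```bash
python3 - <<'E'
import cv2,numpy as np
t=cv2.imread("pics/top0.png");s=cv2.imread("pics/side0.png")
def c(im,x,y,w=72,h=76,f=5.5):
    r=cv2.resize(im[y:y+h,x:x+w],(396,int(h*396/w)),interpolation=cv2.INTER_CUBIC)
    for k in range(0,w,10): cv2.putText(r,str(x+k),(int(k*396/w),8),0,.3,(0,255,255),1); cv2.line(r,(int(k*396/w),9),(int(k*396/w),14),(0,255,255),1)
    for k in range(10,h,10): cv2.putText(r,str(y+k),(0,int(k*396/w)+3),0,.3,(0,255,255),1);cv2.line(r,(20,int(k*396/w)),(25,int(k*396/w)),(0,255,255),1)
    return r
cv2.imwrite("pics/c1.png",np.hstack([c(t,190,173,72,80),c(t,322,164,72,80)]))
cv2.imwrite("pics/c2.png",np.hstack([c(s,222,230,102,80),c(s,252,155,70,55)]))if 0 else None
a=c(s,222,230,102,85);b=c(s,252,155,70,58)
h=max(a.shape[0],b.shape[0]);p=lambda r:np.pad(r,((0,h-r.shape[0]),(0,0),(0,0)))
cv2.imwrite("pics/c2.png",np.hstack([p(a),p(b)]))
E
```

```text
(no output)
```

View pics/c1.png

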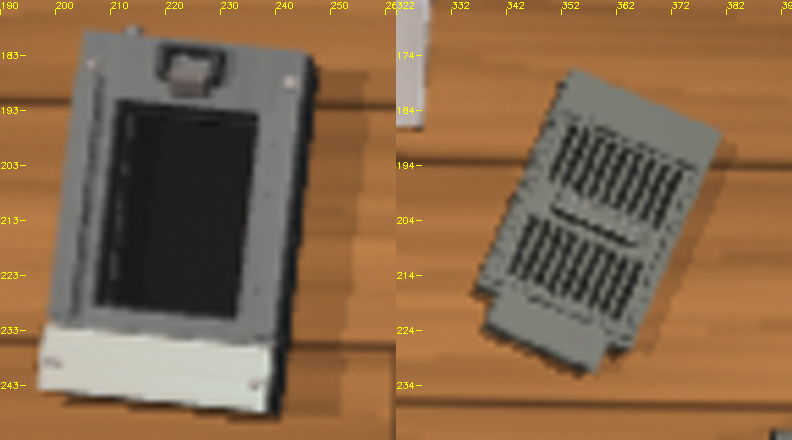

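View pics/c2.png

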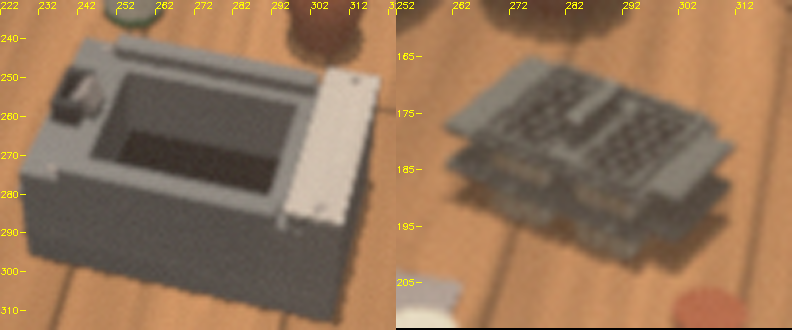

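The crops show clear corners: the upper flange front edge at (353.6,176.4)–(381.1,188) in top, the well mouth corners, and the lip edge. I'll fit planar poses with both cameras.

```bash
cat > h.py <<'E'
import numpy as np,cv2
from station import ctrl
from scipy.spatial.transform import Rotation as R
from scipy.optimize import least_squares
CAM={'top':(42.43318493277082,286.7210428468581,204.32234899241894,-0.04787436333030316,[0.33535581,-0.02085771,2.04614089],[0.08823695,-0.07013559,-1.55389104]),
'side':(56.04365163155783,281.03900475500404,207.14040469409846,-0.03748690738776852,[0.36304122,1.02828133,0.9408555],[0.07838615,-1.29984195,-2.68025063])}
def proj(c,P):
    fv,cx,cy,k,t,a=CAM[c];f=210/np.tan(np.radians(fv/2))
    p=R.from_rotvec(a).inv().apply(np.atleast_2d(P)-t);s=np.c_[p[:,0]/-p[:,2],p[:,1]/p[:,2]]
    s=s*(1+k*(s**2).sum(1,keepdims=True));return s*f+[cx,cy]
def pl(p,L):
    c,s=np.cos(p[2]),np.sin(p[2]);L=np.array(L,float)/1000
    return np.c_[p[0]+c*L[:,0]-s*L[:,1],p[1]+s*L[:,0]+c*L[:,1],L[:,2]]
def fit(obs,p0):
    def res(p,full=False):
        r=np.vstack([proj(c,pl(p,[l]))-u for c,l,u in obs]);return r if full else r.ravel()
    s=least_squares(res,p0,loss='soft_l1');return s.x,res(s.x,True)
E
python3 - <<'E'
from h import *
T=lambda x,y,a=190,b=173:(a+(x+.5)/5.5-.5,b+(y+.5)/5.5-.5)
S=lambda x,y,a,b,f:(a+(x+.5)/f-.5,b+(y+.5)/f-.5)
t2=lambda x,y:T(x-396,y,322,164)
c1=lambda x,y:S(x,y,222,230,396/102)
c2=lambda x,y:S(x-396,y,252,155,396/70)
cart=[('top',(90,55,64),t2(570,68)),('top',(90,-55,64),t2(721,132)),('top',(-70,55,64),t2(473,291)),('top',(-70,-55,64),t2(628,350)),('top',(-92,40,64),t2(484,331)),('top',(-92,-40,64),t2(594,372)),
('side',(90,55,64),c2(445,126)),('side',(90,-55,64),c2(533,57)),('side',(-92,-40,64),c2(734,150)),('side',(-92,40,64),c2(680,200))]
hou=[('top',(78,48,95),T(118,100)),('top',(78,-48,95),T(258,114)),('top',(-60,-48,95),T(236,318)),('top',(-60,48,95),T(93,304)),('top',(-76,75,115),T(47,322)),('top',(-76,-75,115),T(276,345)),
('side',(78,-48,95),c1(127,72)),('side',(-60,-48,95),c1(300,100)),('side',(-76,-75,115),c1(328,70)),('side',(-76,75,115),c1(285,213))]
for n,o,p0 in(('cart',cart,[.35,-.25,-.4]),('hou',hou,[.35,.2,0])):
  for k in('top','side',None):
    x,r=fit([q for q in o if k in(None,q[0])],p0);print(n,k,x.round(4))
  print(r.round(1).tolist())
E
```

```text
cart top [ 0.5401 -0.256  -0.3885]
cart side [ 0.5379 -0.2565 -0.412 ]
cart None [ 0.5393 -0.2563 -0.3947]
[[-0.2, 0.5], [-0.2, 0.6], [0.6, -0.5], [-0.0, 0.7], [-0.0, -0.7], [0.1, 0.5], [-0.5, 0.1], [-0.9, 0.0], [0.3, -0.7], [-0.3, 0.4]]
hou top [ 0.4984  0.2391 -0.0795]
hou side [ 0.4948  0.24   -0.0825]
hou None [ 0.4966  0.2392 -0.0828]
[[-0.2, 0.1], [0.5, 0.1], [0.4, 0.7], [0.0, 0.6], [-0.4, 0.7], [-0.5, 0.7], [-0.4, -0.3], [-0.8, 1.3], [-0.5, -0.9], [-0.6, -0.5]]
```

Fits agree between cameras to 2–4 mm: cartridge (0.540,−0.256), yaw −0.393; housing (0.497,0.239), yaw −0.082. Next is a move calculator.

```bash
cat >> h.py <<'E'
def Rt(th,a=0):  # tool y along heading th, z down, tilted front-up by a
    x=[-np.sin(th),np.cos(th),0];y=[np.cos(th),np.sin(th),0];return R.from_matrix(np.c_[x,y,[0,0,-1]])*R.from_rotvec([-a,0,0])
def rel(pos,th,a=0,cur=None):
    o=ctrl.get_obs();p,r=cur if cur else (o['tool_pos'],R.from_rotvec(o['tool_rot']))
    print('offset',(r.inv().apply(np.array(pos)-p)*1000).round(1),'rot',(r.inv()*Rt(th,a)).as_rotvec().round(4))
H=(.497,.2392,-.082)
def hpt(L): return pl(H,[L])[0]
E
python3 - <<'E'
from h import *
rel([.2,-.5,.33],-.393);rel([.54,-.256,.17],-.393)
E
```

```text
offset [ 35.9 -87.3 -99.7] rot [-0.0017 -0.001  -0.864 ]
offset [ 434.5 -214.1   60.7] rot [-0.0017 -0.001  -0.864 ]
```

```bash
python3 -m handwheel '[{"gripper":0,"offset":[10,-20,-40],"rotation":[0,0,-0.1]},{"gripper":0,"offset":[30,-45,-80],"rotation":[0,0,-0.2]},{"gripper":0,"offset":[80,-70,-90],"rotation":[0,0,-0.32]},{"gripper":0,"offset":[130,-95,-90],"rotation":[0,0,-0.44]},{"gripper":0,"offset":[180,-115,-80],"rotation":[0,0,-0.56]},{"gripper":0,"offset":[230,-135,-70],"rotation":[0,0,-0.68]},{"gripper":0,"offset":[280,-155,-50],"rotation":[0,0,-0.78]},{"gripper":0,"offset":[330,-175,-30],"rotation":[0,0,-0.864]}]'
python3 - <<'E'
from h import *
rel([.54,-.256,.14],-.393)
E
```

```text
t: 1.1
tool_pos: [0.4538, -0.3247, 0.2605]
tool_rot: [2.61, 1.749, -0.0]
contact_force: [0.4, -0.3, -0.5]
opening: 0.0428
grip_force: 0.0
offset [ 96.3  53.6 120.5] rot [0.0001 0.0001 0.0028]
```

```bash
python3 -m handwheel '[{"gripper":0,"offset":[25,14,30],"rotation":[0,0,0]},{"gripper":0,"offset":[50,28,60],"rotation":[0,0,0]},{"gripper":0,"offset":[75,42,90],"rotation":[0,0,0]},{"gripper":0,"offset":[96,54,115],"rotation":[0,0,0.003]},{"gripper":0,"offset":[96,54,120],"rotation":[0,0,0.003]},{"gripper":0,"offset":[96,54,120],"rotation":[0,0,0.003]},{"gripper":0,"offset":[96,54,120],"rotation":[0,0,0.003]},{"gripper":0,"offset":[96,54,120],"rotation":[0,0,0.003]}]'
python3 - <<'E'
from h import *
rel([.54,-.256,.066],-.393)
a=ctrl.get_image('top')['image'][:,:,::-1];b=ctrl.get_image('side')['image'][:,:,::-1]
f=lambda im,x,y,w,h:cv2.resize(im[y:y+h,x:x+w],(400,int(h*400/w)),interpolation=cv2.INTER_CUBIC)
cv2.imwrite('pics/d1.png',np.hstack([f(a,320,150,80,90),f(b,240,120,80,90)]))
E
```

```text
t: 2.1
tool_pos: [0.5396, -0.2591, 0.1427]
tool_rot: [2.614, 1.739, 0.001]
contact_force: [-0.6, 0.4, -0.3]
opening: 0.0424
grip_force: 0.0
offset [ 3.  -1.  76.7] rot [ 0.0022  0.0005 -0.0039]
```

View pics/d1.png

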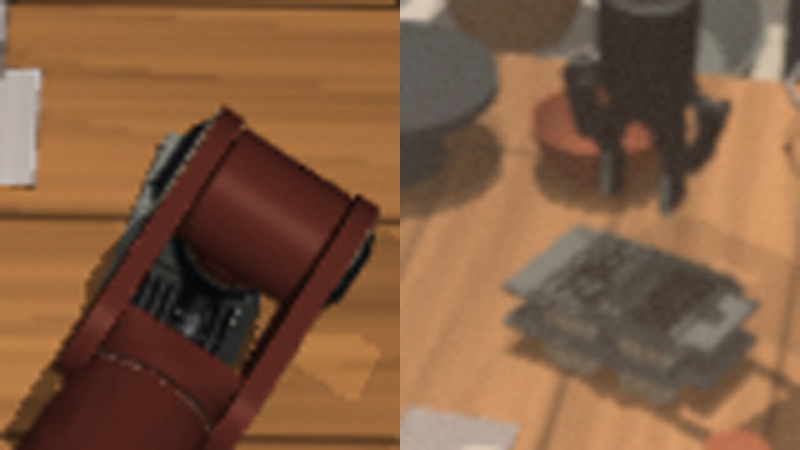

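Side crop: fingers straddle above the bar, tip midpoint at about (286.5,160) and aligned with the cartridge. I'll check the projection and descend.

```bash
python3 -m handwheel '[{"gripper":0,"offset":[3,0,15],"rotation":[0,0,-0.004]},{"gripper":0,"offset":[3,0,30],"rotation":[0,0,-0.004]},{"gripper":0,"offset":[3,0,45],"rotation":[0,0,-0.004]},{"gripper":0,"offset":[3,0,55],"rotation":[0,0,-0.004]},{"gripper":0,"offset":[3,0,60],"rotation":[0,0,-0.004]},{"gripper":0,"offset":[3,0,60],"rotation":[0,0,-0.004]},{"gripper":0,"offset":[3,0,60],"rotation":[0,0,-0.004]},{"gripper":0,"offset":[3,0,60],"rotation":[0,0,-0.004]}]'
python3 - <<'E'
from h import *
print(proj('side',[.5396,-.2591,.1427]))
rel([.54,-.256,.066],-.393)
E
```

```text
t: 3.2
tool_pos: [0.541, -0.2556, 0.082]
tool_rot: [2.611, 1.746, 0.001]
contact_force: [0.3, 0.8, 0.4]
opening: 0.0427
grip_force: 0.0
[[287.10085454 160.31407629]]
offset [-0.7 -0.8 16. ] rot [0.0012 0.0002 0.001 ]
```

Calibration matches the gripper. Go down the last 16 mm and grip.

```bash
python3 -m handwheel '[{"gripper":0,"offset":[0,0,6],"rotation":[0,0,0]},{"gripper":0,"offset":[0,0,12],"rotation":[0,0,0]},{"gripper":0,"offset":[0,0,15],"rotation":[0,0,0]},{"gripper":0.4,"offset":[0,0,15],"rotation":[0,0,0]},{"gripper":0.7,"offset":[0,0,15],"rotation":[0,0,0]},{"gripper":0.85,"offset":[0,0,15],"rotation":[0,0,0]},{"gripper":1,"offset":[0,0,15],"rotation":[0,0,0]},{"gripper":1,"offset":[0,0,15],"rotation":[0,0,0]}]' 70
python3 -m handwheel '[{"gripper":1,"offset":[0,0,0],"rotation":[0,0,0]},{"gripper":1,"offset":[0,0,0],"rotation":[0,0,0]},{"gripper":1,"offset":[0,0,-2],"rotation":[0,0,0]},{"gripper":1,"offset":[0,0,-4],"rotation":[0,0,0]},{"gripper":1,"offset":[0,0,-7],"rotation":[0,0,0]},{"gripper":1,"offset":[0,0,-10],"rotation":[0,0,0]},{"gripper":1,"offset":[0,0,-12],"rotation":[0,0,0]},{"gripper":1,"offset":[0,0,-12],"rotation":[0,0,0]}]'
```

```text
t: 4.2
tool_pos: [0.5409, -0.2555, 0.0667]
tool_rot: [2.611, 1.746, 0.001]
contact_force: [0.3, -0.2, 0.3]
opening: 0.0104
grip_force: 70.4
t: 5.2
tool_pos: [0.5407, -0.2554, 0.0786]
tool_rot: [2.611, 1.746, 0.0]
contact_force: [-0.8, 0.8, -2.9]
opening: 0.0106
grip_force: 69.7
```

Gripped and lifting cleanly (−2.9 N weight). Continue straight up.

```bash
python3 -m handwheel '[{"gripper":1,"offset":[0,0,-12],"rotation":[0,0,0]},{"gripper":1,"offset":[0,0,-26],"rotation":[0,0,0]},{"gripper":1,"offset":[0,0,-45],"rotation":[0,0,0]},{"gripper":1,"offset":[0,0,-70],"rotation":[0,0,0]},{"gripper":1,"offset":[0,0,-100],"rotation":[0,0,0]},{"gripper":1,"offset":[0,0,-130],"rotation":[0,0,0]},{"gripper":1,"offset":[0,0,-155],"rotation":[0,0,0]},{"gripper":1,"offset":[0,0,-170],"rotation":[0,0,0]}]'
python3 - <<'E'
from h import *
print(ctrl.get_obs()['contact_force'])
b=ctrl.get_image('side')['image'][:,:,::-1]
cv2.imwrite('pics/e1.png',cv2.resize(b[60:220,220:340],None,fx=4,fy=3.75,interpolation=cv2.INTER_CUBIC))
H=(.497,.2392,-.082)
rel(list(hpt([0,0,0])[:2])+[.25],-.082)
E
```

```text
t: 6.2
tool_pos: [0.5412, -0.2558, 0.2517]
tool_rot: [2.608, 1.744, 0.003]
contact_force: [0.6, -0.9, -3.0]
opening: 0.0108
grip_force: 69.8
[ 0.61502842 -0.87092142 -3.0417104 ]
offset [ 440.6 -230.6    1.4] rot [ 0.0059  0.002  -0.31  ]
```

View pics/e1.png

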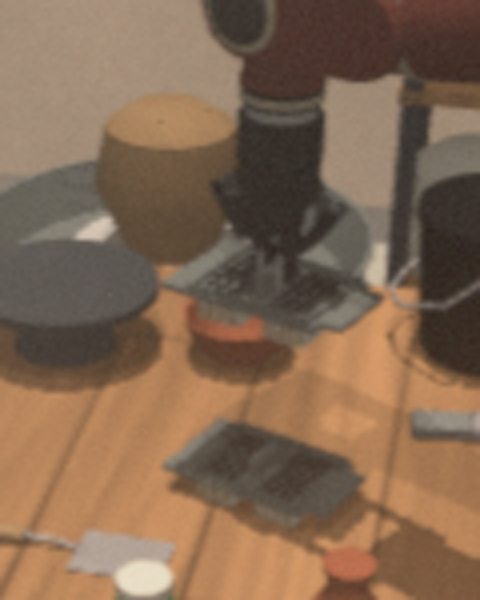

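The upper cartridge hangs level at crop (270,290), i.e. image (287,137). The spare is undisturbed at (262,475), i.e. image (285,187). Transit next.

```bash
python3 -m handwheel '[{"gripper":1,"offset":[15,-8,-3],"rotation":[0,0,-0.01]},{"gripper":1,"offset":[45,-23,-6],"rotation":[0,0,-0.03]},{"gripper":1,"offset":[85,-45,-8],"rotation":[0,0,-0.06]},{"gripper":1,"offset":[130,-68,-8],"rotation":[0,0,-0.09]},{"gripper":1,"offset":[175,-92,-8],"rotation":[0,0,-0.12]},{"gripper":1,"offset":[220,-115,-8],"rotation":[0,0,-0.15]},{"gripper":1,"offset":[265,-139,-8],"rotation":[0,0,-0.18]},{"gripper":1,"offset":[305,-160,-8],"rotation":[0,0,-0.21]}]'
python3 - <<'E'
from h import *
rel(list(hpt([25,0,0])[:2])+[.23],-.082)
E
```

```text
t: 7.25
tool_pos: [0.5076, 0.0901, 0.2549]
tool_rot: [-2.41, -2.012, 0.002]
contact_force: [1.2, -0.7, -3.3]
opening: 0.0103
grip_force: 69.7
offset [147.3 -12.1  24.9] rot [-0.0024 -0.0001 -0.0977]
```

```bash
python3 -m handwheel '[{"gripper":1,"offset":[35,-3,3],"rotation":[0,0,-0.02]},{"gripper":1,"offset":[70,-6,8],"rotation":[0,0,-0.04]},{"gripper":1,"offset":[100,-8,13],"rotation":[0,0,-0.065]},{"gripper":1,"offset":[125,-10,18],"rotation":[0,0,-0.085]},{"gripper":1,"offset":[140,-11,22],"rotation":[0,0,-0.098]},{"gripper":1,"offset":[147,-12,25],"rotation":[0,0,-0.098]},{"gripper":1,"offset":[147,-12,25],"rotation":[0,0,-0.098]},{"gripper":1,"offset":[147,-12,25],"rotation":[0,0,-0.098]}]'
python3 - <<'E'
from h import *
o=ctrl.get_obs();print(o['tool_pos'],R.from_rotvec(o['tool_rot']).as_matrix().round(3).tolist())
a=ctrl.get_image('top')['image'][:,:,::-1];b=ctrl.get_image('side')['image'][:,:,::-1]
f=lambda im,x,y,w,h:cv2.resize(im[y:y+h,x:x+w],(400,int(h*400/w)),interpolation=cv2.INTER_CUBIC)
cv2.imwrite('pics/f1.png',np.hstack([f(a,185,155,80,110),f(b,210,170,120,165)]))
E
```

```text
t: 8.25
tool_pos: [0.5241, 0.2337, 0.2315]
tool_rot: [2.313, 2.125, -0.0]
contact_force: [-0.3, -0.3, -3.4]
opening: 0.0105
grip_force: 69.7
[0.52414436 0.23372353 0.23146923] [[0.085, 0.996, 0.0], [0.996, -0.085, -0.0], [-0.0, 0.0, -1.0]]
```

View pics/f1.png

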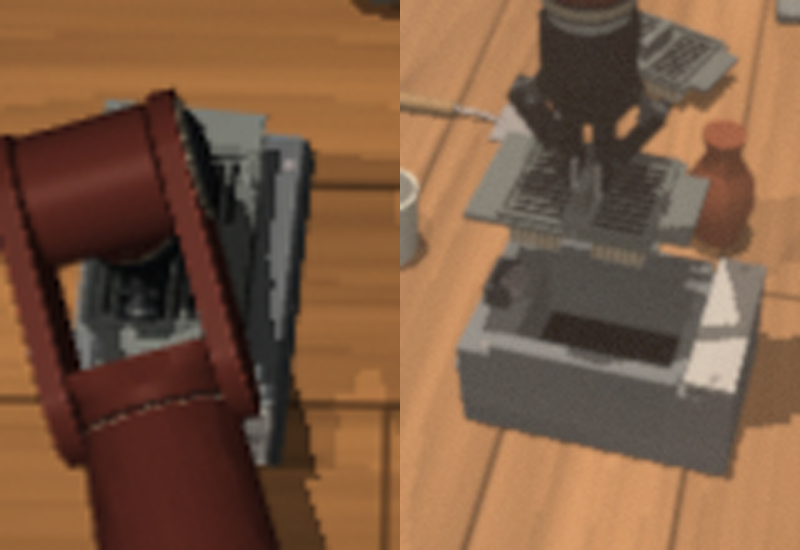

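Side crop shows the cartridge above the well, with front corners at (464,215) and (505,135) and tongue corners at (710,180) and (695,245). Top crop gives front corners (107,103) and (266,118). I'll fit the cartridge in hand.

```bash
python3 - <<'E'
from h import *
S=lambda x,y:(210+(x-400+.5)/(10/3)-.5,170+(y+.5)/(10/3)-.5)
T=lambda x,y:(185+(x+.5)/5-.5,155+(y+.5)/5-.5)
z=228.8
o=[('side',(90,55,z),S(464,215)),('side',(90,-55,z),S(505,135)),('side',(-92,-40,z),S(710,180)),('side',(-92,40,z),S(695,245)),('top',(90,55,z),T(107,103)),('top',(90,-55,z),T(266,118))]
for k in('side','top',None):
    x,r=fit([q for q in o if k in(None,q[0])],[.52,.23,-.08]);print(k,x.round(4))
print(r.round(1).tolist())
t=ctrl.get_obs()['tool_pos'];d=np.array([x[0]-t[0],x[1]-t[1]]);c,s=np.cos(-.085),np.sin(-.085)
print('cart-tcp in tool heading: fwd',c*d[0]+s*d[1],'left',-s*d[0]+c*d[1])
E
```

```text
side [ 0.5202  0.2336 -0.0558]
top [ 0.5209  0.231  -0.081 ]
None [ 0.5207  0.232  -0.0704]
[[0.1, 0.1], [0.7, -0.8], [0.2, -0.2], [-1.2, -0.4], [-0.7, 0.2], [-0.4, -0.1]]
cart-tcp in tool heading: fwd -0.0034431418693729007 left -0.0020517437741369164
```

The camera puts the cartridge −3 mm forward and −2 mm left of the TCP. The bar self-centres in the grip, so this is mostly camera bias, and I'll place relative to it (H ≈ .499,.2405,−.081).

```bash
sed -i 's/^H=.*/H=(.499,.2405,-.081)/' h.py; cat >> h.py <<'E'
def tcp(tx,tz,a): # tongue bottom end (housing mm) -> TCP world
    c,s=np.cos(a),np.sin(a);return hpt([tx+92*c-8.7*s,0,tz+92*s+8.7*c])
def where():
    o=ctrl.get_obs();p=o['tool_pos'];c,s=np.cos(H[2]),np.sin(H[2]);d=p[:2]-H[:2]
    y=R.from_rotvec(o['tool_rot']).as_matrix()[:,1];a=np.arcsin(y[2]);X,Y,Z=(c*d[0]+s*d[1])*1e3,(-s*d[0]+c*d[1])*1e3,p[2]*1e3
    ca,sa=np.cos(a),np.sin(a);f=o['contact_force'];print('house',np.round([X,Y,Z],1),'tilt',a.round(3),'yaw err',(np.arctan2(y[1],y[0])-H[2]).round(4),'tongue',np.round([X-92*ca+8.7*sa,Z-92*sa-8.7*ca],1),'F',f.round(1),'t',o['t'])
E
python3 - <<'E'
from h import *
where();rel(tcp(-91.5+23.3,150,.244),-.081,.244)
E
```

```text
house [ 25.7  -4.7 231.7] tilt 0.001 yaw err -0.004 tongue [-66.3 222.9] F [-0.2  1.2 -3. ] t 8.35
offset [ 4.7 -6.8 51. ] rot [-0.2435  0.0005 -0.004 ]
```

```bash
python3 -m handwheel '[{"gripper":1,"offset":[1,-2,3],"rotation":[-0.05,0,-0.001]},{"gripper":1,"offset":[3,-4,10],"rotation":[-0.12,0,-0.003]},{"gripper":1,"offset":[4.7,-6,20],"rotation":[-0.19,0,-0.004]},{"gripper":1,"offset":[4.7,-7,32],"rotation":[-0.23,0,-0.004]},{"gripper":1,"offset":[4.7,-7,42],"rotation":[-0.244,0,-0.004]},{"gripper":1,"offset":[4.7,-7,50],"rotation":[-0.244,0,-0.004]},{"gripper":1,"offset":[4.7,-7,51],"rotation":[-0.244,0,-0.004]},{"gripper":1,"offset":[4.7,-7,51],"rotation":[-0.244,0,-0.004]}]'
python3 - <<'E'
from h import *
where();rel(tcp(-91.5+23.3,102.5,.244),-.081,.244)
E
```

```text
t: 9.35
tool_pos: [0.518, 0.2396, 0.1807]
tool_rot: [2.169, 2.002, 0.245]
contact_force: [-0.3, 0.2, -3.7]
opening: 0.0109
grip_force: 69.7
house [ 19.    0.6 180.7] tilt 0.244 yaw err 0.0007 tongue [-68.2 150. ] F [-0.3  0.2 -3.7] t 9.35
offset [ -0.6 -11.5  46.1] rot [0.0003 0.0001 0.0007]
```

```bash
python3 -m handwheel '[{"gripper":1,"offset":[0,-2,8],"rotation":[0,0,0]},{"gripper":1,"offset":[0,-4,16],"rotation":[0,0,0]},{"gripper":1,"offset":[-0.5,-6,24],"rotation":[0,0,0]},{"gripper":1,"offset":[-0.5,-7.5,30],"rotation":[0,0,0]},{"gripper":1,"offset":[-0.5,-8.5,34],"rotation":[0,0,0]},{"gripper":1,"offset":[-0.5,-9.2,37],"rotation":[0,0,0]},{"gripper":1,"offset":[-0.5,-9.2,37],"rotation":[0,0,0]},{"gripper":1,"offset":[-0.5,-9.2,37],"rotation":[0,0,0]}]'
python3 - <<'E'
from h import *
where();rel(tcp(-91.5+23.3,102.5,.244),-.081,.244);rel(tcp(-91.5,96.7,.244),-.081,.244)
a=ctrl.get_image('top')['image'][:,:,::-1];b=ctrl.get_image('side')['image'][:,:,::-1]
f=lambda im,x,y,w,h:cv2.resize(im[y:y+h,x:x+w],(400,int(h*400/w)),interpolation=cv2.INTER_CUBIC)
cv2.imwrite('pics/g1.png',np.hstack([f(a,185,160,80,90),f(b,225,210,100,113)[:450]]))
E
```

```text
t: 10.35
tool_pos: [0.5177, 0.2392, 0.1426]
tool_rot: [2.169, 2.002, 0.246]
contact_force: [-0.3, 0.5, -2.2]
opening: 0.0109
grip_force: 69.8
house [ 18.7   0.2 142.6] tilt 0.245 yaw err 0.0011 tongue [-68.4 111.9] F [-0.3  0.5 -2.2] t 10.35
offset [-0.2 -2.   9.2] rot [ 0.0006 -0.      0.001 ]
offset [ -0.2 -26.    9.2] rot [ 0.0006 -0.      0.001 ]
```

View pics/g1.png

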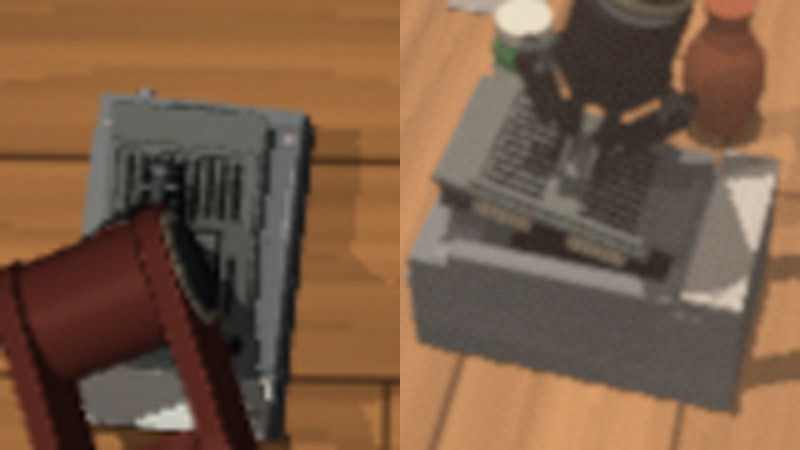

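The cartridge is tilted over the well, its tongue just ahead of the lip. The front right corner is at top crop (270,115), i.e. px (238.6,182.6). Quick lateral check.

```bash
python3 - <<'E'
from h import *
c,s=np.cos(.245),np.sin(.245);x=-68.4+182*c-6*s;z=111.9+182*s+6*c
for h in((.4966,.2392,-.082),(.4990,.2405,-.081)):
    print(proj('top',pl(h,[[x,-55,z],[x,55,z]])).round(1).tolist(), proj('side',pl(h,[[x,55,z],[x,-55,z]])).round(1).tolist())
E
```

```text
[[237.9, 183.2], [206.9, 180.2]] [[232.3, 253.6], [245.0, 228.2]]
[[237.5, 182.5], [206.5, 179.6]] [[231.4, 253.9], [244.1, 228.4]]
```

Within about 1 mm laterally; nudge 1 mm to +y, then lower 9 mm and slide in.

```bash
python3 -m handwheel '[{"gripper":1,"offset":[0.3,-1,4],"rotation":[0,0,0]},{"gripper":1,"offset":[0.8,-2,7],"rotation":[0,0,0.001]},{"gripper":1,"offset":[0.8,-2,9.2],"rotation":[0,0,0.001]},{"gripper":1,"offset":[0.8,-2,9.2],"rotation":[0,0,0.001]},{"gripper":1,"offset":[0.8,-5,9.2],"rotation":[0,0,0.001]},{"gripper":1,"offset":[0.8,-8,9.2],"rotation":[0,0,0.001]},{"gripper":1,"offset":[0.8,-10,9.2],"rotation":[0,0,0.001]},{"gripper":1,"offset":[0.8,-10,9.2],"rotation":[0,0,0.001]}]'
python3 -c "
from h import *
where();rel(tcp(-91.5,96.7,.244),-.081,.244)"
```

```text
t: 11.45
tool_pos: [0.5098, 0.2405, 0.1308]
tool_rot: [2.17, 2.001, 0.245]
contact_force: [0.4, -0.4, -3.4]
opening: 0.0106
grip_force: 69.8
house [ 10.8   0.9 130.8] tilt 0.244 yaw err 0.0002 tongue [-76.4 100.1] F [ 0.4 -0.4 -3.4] t 11.45
offset [ -0.9 -15.5  -0.3] rot [-0.      0.0002  0.0002]
```

```bash
python3 -m handwheel '[{"gripper":1,"offset":[0,-2,0],"rotation":[0,0,0]},{"gripper":1,"offset":[0,-4,0],"rotation":[0,0,0]},{"gripper":1,"offset":[0,-6,0],"rotation":[0,0,0]},{"gripper":1,"offset":[0,-8,0],"rotation":[0,0,0]},{"gripper":1,"offset":[0,-10,0],"rotation":[0,0,0]},{"gripper":1,"offset":[0,-11,0],"rotation":[0,0,0]},{"gripper":1,"offset":[0,-11,0],"rotation":[0,0,0]},{"gripper":1,"offset":[0,-11,0],"rotation":[0,0,0]}]'
python3 -c "
from h import *
where();rel(tcp(-91.5,96.7,.244),-.081,.244)"
```

```text
t: 12.45
tool_pos: [0.4995, 0.2414, 0.1282]
tool_rot: [2.17, 2.001, 0.245]
contact_force: [0.1, -0.9, -3.4]
opening: 0.0104
grip_force: 69.8
house [  0.4   0.9 128.2] tilt 0.244 yaw err 0.0 tongue [-86.8  97.6] F [ 0.1 -0.9 -3.4] t 12.45
offset [-0.9 -4.8 -0.3] rot [0.0001 0.0002 0.    ]
```

```bash
python3 -m handwheel '[{"gripper":1,"offset":[0,-1,0],"rotation":[0,0,0]},{"gripper":1,"offset":[0,-2,0],"rotation":[0,0,0]},{"gripper":1,"offset":[0,-3,0],"rotation":[0,0,0]},{"gripper":1,"offset":[0,-3.5,0],"rotation":[0,0,0]},{"gripper":1,"offset":[0,-4,0],"rotation":[0,0,0]},{"gripper":1,"offset":[0,-4,0],"rotation":[0,0,0]},{"gripper":1,"offset":[0,-4,0],"rotation":[0,0,0]},{"gripper":1,"offset":[0,-4,0],"rotation":[0,0,0]}]'
python3 -c "
from h import *
where();rel(tcp(-91.0,95.8,.12),-.081,.12)"
```

```text
t: 13.45
tool_pos: [0.4956, 0.2417, 0.1273]
tool_rot: [2.17, 2.001, 0.245]
contact_force: [-0.2, -0.5, -3.3]
opening: 0.0108
grip_force: 69.8
house [ -3.5   0.9 127.3] tilt 0.244 yaw err 0.0 tongue [-90.7  96.6] F [-0.2 -0.5 -3.3] t 13.45
offset [-0.9 -0.1 12.1] rot [0.1241 0.0002 0.    ]
```

```bash
python3 -m handwheel '[{"gripper":1,"offset":[0,0,1.5],"rotation":[0.015,0,0]},{"gripper":1,"offset":[0,0,3.5],"rotation":[0.036,0,0]},{"gripper":1,"offset":[0,0,5.5],"rotation":[0.057,0,0]},{"gripper":1,"offset":[0,0,7.5],"rotation":[0.078,0,0]},{"gripper":1,"offset":[0,0,9],"rotation":[0.093,0,0]},{"gripper":1,"offset":[0,0,10],"rotation":[0.103,0,0]},{"gripper":1,"offset":[0,0,10],"rotation":[0.103,0,0]},{"gripper":1,"offset":[0,0,10],"rotation":[0.103,0,0]}]'
python3 -c "
from h import *
where();rel(tcp(-91.0,95.8,.10),-.081,.10)"
```

```text
t: 14.45
tool_pos: [0.4979, 0.2415, 0.1175]
tool_rot: [2.231, 2.057, 0.145]
contact_force: [0.4, 1.1, -4.5]
opening: 0.0105
grip_force: 69.7
house [ -1.2   0.9 117.5] tilt 0.141 yaw err 0.0001 tongue [-91.1  96. ] F [ 0.4  1.1 -4.5] t 14.45
offset [-0.9  0.3  4. ] rot [0.0411 0.0002 0.0001]
```

```bash
python3 -m handwheel '[{"gripper":1,"offset":[0,0,0.5],"rotation":[0.005,0,0]},{"gripper":1,"offset":[0,0,1],"rotation":[0.01,0,0]},{"gripper":1,"offset":[0,0,1.5],"rotation":[0.015,0,0]},{"gripper":1,"offset":[0,0,2],"rotation":[0.02,0,0]},{"gripper":1,"offset":[0,0,2],"rotation":[0.023,0,0]},{"gripper":1,"offset":[0,0,2.3],"rotation":[0.025,0,0]},{"gripper":1,"offset":[0,0,2.3],"rotation":[0.025,0,0]},{"gripper":1,"offset":[0,0,2.3],"rotation":[0.025,0,0]}]'
python3 -c "
from h import *
where();print(ctrl.get_obs()['wrist_torque'])"
```

```text
t: 15.45
tool_pos: [0.4982, 0.2415, 0.1152]
tool_rot: [2.245, 2.07, 0.12]
contact_force: [-0.4, -0.4, -3.8]
opening: 0.0105
grip_force: 69.7
house [ -0.8   0.9 115.2] tilt 0.116 yaw err 0.0001 tongue [-91.2  95.9] F [-0.4 -0.4 -3.8] t 15.45
[-0.02120902  0.16440092  0.01527413]
```

Still free (−3.8 N). Let down further in small steps until the catch takes load.

```bash
python3 -m handwheel '[{"gripper":1,"offset":[0,0,0.3],"rotation":[0.003,0,0]},{"gripper":1,"offset":[0,0,0.6],"rotation":[0.006,0,0]},{"gripper":1,"offset":[0,0,0.9],"rotation":[0.009,0,0]},{"gripper":1,"offset":[0,0,1.2],"rotation":[0.012,0,0]},{"gripper":1,"offset":[0,0,1.2],"rotation":[0.012,0,0]},{"gripper":1,"offset":[0,0,1.2],"rotation":[0.012,0,0]},{"gripper":1,"offset":[0,0,1.2],"rotation":[0.012,0,0]},{"gripper":1,"offset":[0,0,1.2],"rotation":[0.012,0,0]}]'
python3 - <<'E'
from h import *
where();print(ctrl.get_obs()['wrist_torque'])
b=ctrl.get_image('side')['image'][:,:,::-1]
cv2.imwrite('pics/k1.png',cv2.resize(b[215:315,220:330],None,fx=6,fy=6,interpolation=cv2.INTER_CUBIC))
E
```

```text
t: 16.45
tool_pos: [0.4986, 0.2416, 0.1146]
tool_rot: [2.252, 2.076, 0.109]
contact_force: [-5.9, -0.1, 3.0]
opening: 0.0105
grip_force: 70.8
house [ -0.5   1.1 114.6] tilt 0.104 yaw err 0.0 tongue [-91.1  96.4] F [-5.9 -0.1  3. ] t 16.45
[-0.0729759   0.29426364 -0.10410056]
```

View pics/k1.png

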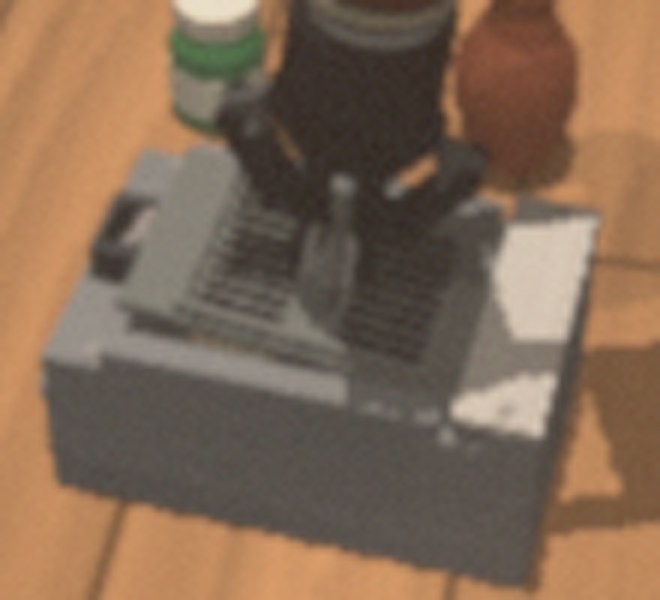

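The tongue is under the lip at right and the front edge is on the catch at crop (125,240), with the contact force showing support. Ease slightly, release, then retreat along the tool axis.

```bash
python3 -m handwheel '[{"gripper":1,"offset":[0,0,-0.3],"rotation":[-0.003,0,0]},{"gripper":1,"offset":[0,0,-0.3],"rotation":[-0.003,0,0]},{"gripper":0.7,"offset":[0,0,-0.3],"rotation":[-0.003,0,0]},{"gripper":0.6,"offset":[0,0,-0.3],"rotation":[-0.003,0,0]},{"gripper":0.4,"offset":[0,0,-0.3],"rotation":[-0.003,0,0]},{"gripper":0.2,"offset":[0,0,-0.3],"rotation":[-0.003,0,0]},{"gripper":0.1,"offset":[0,0,-0.3],"rotation":[-0.003,0,0]},{"gripper":0.1,"offset":[0,0,-0.3],"rotation":[-0.003,0,0]}]' 20
python3 -m handwheel '[{"gripper":0.1,"offset":[0,0,-4],"rotation":[0,0,0]},{"gripper":0.1,"offset":[0,0,-10],"rotation":[0,0,0]},{"gripper":0.1,"offset":[0,0,-20],"rotation":[0,0,0]},{"gripper":0.1,"offset":[0,0,-32],"rotation":[0,0,0]},{"gripper":0.1,"offset":[0,0,-44],"rotation":[0,0,0]},{"gripper":0.4,"offset":[0,0,-54],"rotation":[0,0,0]},{"gripper":0.8,"offset":[0,0,-60],"rotation":[0.04,0,0]},{"gripper":1,"offset":[0,0,-60],"rotation":[0.1,0,0]}]'
python3 - <<'E'
from h import *
where();rel(hpt([65,0,150]),-.081)
E
```

```text
t: 17.5
tool_pos: [0.4984, 0.2414, 0.1143]
tool_rot: [2.25, 2.075, 0.111]
contact_force: [-0.3, -0.2, 0.0]
opening: 0.0386
grip_force: 0.0
t: 18.5
tool_pos: [0.4921, 0.2423, 0.1755]
tool_rot: [2.306, 2.127, 0.008]
contact_force: [-0.8, 0.7, 0.3]
opening: -0.0002
grip_force: 0.0
house [ -7.    1.2 175.5] tilt 0.007 yaw err 0.0005 tongue [-99.  166.1] F [-0.8  0.7  0.3] t 18.5
offset [-1.3 71.9 26. ] rot [ 0.007  -0.0006  0.0005]
```

```bash
python3 -m handwheel '[{"gripper":1,"offset":[0,15,0],"rotation":[0.007,0,0]},{"gripper":1,"offset":[-0.5,35,5],"rotation":[0.007,0,0]},{"gripper":1,"offset":[-1,55,12],"rotation":[0.007,0,0]},{"gripper":1,"offset":[-1.3,68,20],"rotation":[0.007,0,0]},{"gripper":1,"offset":[-1.3,73,28],"rotation":[0.007,0,0]},{"gripper":1,"offset":[-1.3,73,34],"rotation":[0.007,0,0]},{"gripper":1,"offset":[-1.3,73,36],"rotation":[0.007,0,0]},{"gripper":1,"offset":[-1.3,73,36],"rotation":[0.007,0,0]}]'
python3 - <<'E'
from h import *
where()
a=ctrl.get_image('top')['image'][:,:,::-1];b=ctrl.get_image('side')['image'][:,:,::-1]
f=lambda im,x,y,w,h:cv2.resize(im[y:y+h,x:x+w],(400,int(h*400/w)),interpolation=cv2.INTER_CUBIC)
cv2.imwrite('pics/m1.png',np.hstack([f(a,185,160,80,90),f(b,225,210,100,113)[:450]]))
E
```

```text
t: 19.5
tool_pos: [0.5645, 0.2349, 0.1385]
tool_rot: [2.309, 2.13, -0.001]
contact_force: [0.2, -0.6, -0.1]
opening: 0.0001
grip_force: 0.0
house [ 65.7  -0.3 138.5] tilt -0.0 yaw err 0.0004 tongue [-26.3 129.8] F [ 0.2 -0.6 -0.1] t 19.5
```

View pics/m1.png

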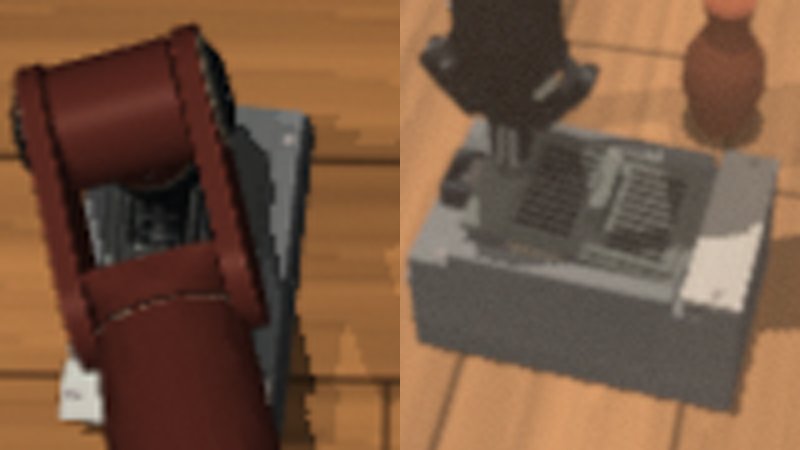

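The cartridge rests on the catch, hooked, with the shut fingertips over the front strip near (505,160) in the side crop. Press down in steps.

```bash
python3 -m handwheel '[{"gripper":1,"offset":[0,0,4],"rotation":[0,0,0]},{"gripper":1,"offset":[0,0,8],"rotation":[0,0,0]},{"gripper":1,"offset":[0,0,11],"rotation":[0,0,0]},{"gripper":1,"offset":[0,0,13],"rotation":[0,0,0]},{"gripper":1,"offset":[0,0,15],"rotation":[0,0,0]},{"gripper":1,"offset":[0,0,17],"rotation":[0,0,0]},{"gripper":1,"offset":[0,0,18],"rotation":[0,0,0]},{"gripper":1,"offset":[0,0,18],"rotation":[0,0,0]}]'
python3 -c "
from h import *
where()"
```

```text
t: 20.6
tool_pos: [0.5653, 0.2349, 0.1225]
tool_rot: [2.309, 2.129, 0.001]
contact_force: [-3.6, -1.4, 7.5]
opening: -0.0001
grip_force: 3.8
house [ 66.5  -0.2 122.5] tilt 0.001 yaw err 0.0001 tongue [-25.5 113.7] F [-3.6 -1.4  7.5] t 20.6
```

```bash
python3 -m handwheel '[{"gripper":1,"offset":[0,0,1],"rotation":[0,0,0]},{"gripper":1,"offset":[0,0,2],"rotation":[0,0,0]},{"gripper":1,"offset":[0,0,3],"rotation":[0,0,0]},{"gripper":1,"offset":[0,0,4],"rotation":[0,0,0]},{"gripper":1,"offset":[0,0,5],"rotation":[0,0,0]},{"gripper":1,"offset":[0,0,6],"rotation":[0,0,0]},{"gripper":1,"offset":[0,0,7],"rotation":[0,0,0]},{"gripper":1,"offset":[0,0,7],"rotation":[0,0,0]}]'
python3 -c "
from h import *
where()"
```

```text
t: 21.6
tool_pos: [0.5661, 0.2353, 0.1168]
tool_rot: [2.309, 2.129, 0.004]
contact_force: [-3.6, -0.2, 11.2]
opening: -0.0002
grip_force: 5.5
house [ 67.3   0.3 116.8] tilt 0.003 yaw err 0.0002 tongue [-24.7 107.8] F [-3.6 -0.2 11.2] t 21.6
```

```bash
python3 -m handwheel '[{"gripper":1,"offset":[0,0,1],"rotation":[0,0,0]},{"gripper":1,"offset":[0,0,2],"rotation":[0,0,0]},{"gripper":1,"offset":[0,0,3],"rotation":[0,0,0]},{"gripper":1,"offset":[0,0,4],"rotation":[0,0,0]},{"gripper":1,"offset":[0,0,5],"rotation":[0,0,0]},{"gripper":1,"offset":[0,0,6],"rotation":[0,0,0]},{"gripper":1,"offset":[0,0,6],"rotation":[0,0,0]},{"gripper":1,"offset":[0,0,6],"rotation":[0,0,0]}]'
python3 -c "
from h import *
where()"
```

```text
t: 22.6
tool_pos: [0.5649, 0.2347, 0.1074]
tool_rot: [2.309, 2.13, -0.0]
contact_force: [0.2, 0.3, -0.6]
opening: -0.0001
grip_force: 0.0
house [ 66.1  -0.4 107.4] tilt -0.0 yaw err -0.0 tongue [-25.9  98.7] F [ 0.2  0.3 -0.6] t 22.6
```

Snapped past, force now zero. Press gently on to confirm seating.

```bash
python3 -m handwheel '[{"gripper":1,"offset":[0,0,0.7],"rotation":[0,0,0]},{"gripper":1,"offset":[0,0,1.4],"rotation":[0,0,0]},{"gripper":1,"offset":[0,0,2],"rotation":[0,0,0]},{"gripper":1,"offset":[0,0,2.6],"rotation":[0,0,0]},{"gripper":1,"offset":[0,0,3],"rotation":[0,0,0]},{"gripper":1,"offset":[0,0,3],"rotation":[0,0,0]},{"gripper":1,"offset":[0,0,3],"rotation":[0,0,0]},{"gripper":1,"offset":[0,0,3],"rotation":[0,0,0]}]'
python3 -c "
from h import *
where()"
```

```text
t: 23.6
tool_pos: [0.5651, 0.2348, 0.1069]
tool_rot: [2.309, 2.13, -0.0]
contact_force: [-5.2, -1.3, 11.6]
opening: 0.0002
grip_force: 5.6
house [ 66.4  -0.3 106.9] tilt 0.0 yaw err 0.0002 tongue [-25.6  98.2] F [-5.2 -1.3 11.6] t 23.6
```

Solid stop at z = 106.9 mm, matching the rim top at home (107). Retreat and look.

```bash
python3 -m handwheel '[{"gripper":1,"offset":[0,0,-3],"rotation":[0,0,0]},{"gripper":1,"offset":[0,0,-10],"rotation":[0,0,0]},{"gripper":1,"offset":[0,0,-30],"rotation":[0,0,0]},{"gripper":1,"offset":[0,0,-60],"rotation":[0,0,0]},{"gripper":1,"offset":[0,0,-100],"rotation":[0,0,0]},{"gripper":1,"offset":[-40,0,-140],"rotation":[0,0,0]},{"gripper":1,"offset":[-90,0,-160],"rotation":[0,0,0]},{"gripper":1,"offset":[-140,0,-170],"rotation":[0,0,0]}]'
python3 -m handwheel '[{"gripper":1,"offset":[-30,0,0],"rotation":[0,0,0]},{"gripper":1,"offset":[-60,0,0],"rotation":[0,0,0]},{"gripper":1,"offset":[-90,0,0],"rotation":[0,0,0]},{"gripper":1,"offset":[-110,0,0],"rotation":[0,0,0]},{"gripper":1,"offset":[-120,0,0],"rotation":[0,0,0]},{"gripper":1,"offset":[-120,0,0],"rotation":[0,0,0]},{"gripper":1,"offset":[-120,0,0],"rotation":[0,0,0]},{"gripper":1,"offset":[-120,0,0],"rotation":[0,0,0]}]'
python3 - <<'E'
from h import *
a=ctrl.get_image('top')['image'][:,:,::-1];b=ctrl.get_image('side')['image'][:,:,::-1]
f=lambda im,x,y,w,h:cv2.resize(im[y:y+h,x:x+w],(400,int(h*400/w)),interpolation=cv2.INTER_CUBIC)
cv2.imwrite('pics/n1.png',np.hstack([f(a,185,165,80,90),f(b,225,225,90,102)[:450]]))
E
```

```text
t: 24.6
tool_pos: [0.5542, 0.0941, 0.2782]
tool_rot: [2.306, 2.128, 0.005]
contact_force: [0.5, -0.2, -0.4]
opening: -0.0002
grip_force: 0.0
t: 25.6
tool_pos: [0.5439, -0.0236, 0.2745]
tool_rot: [-2.308, -2.131, 0.0]
contact_force: [-0.2, 0.9, -0.4]
opening: 0.0002
grip_force: 0.0
```

View pics/n1.png

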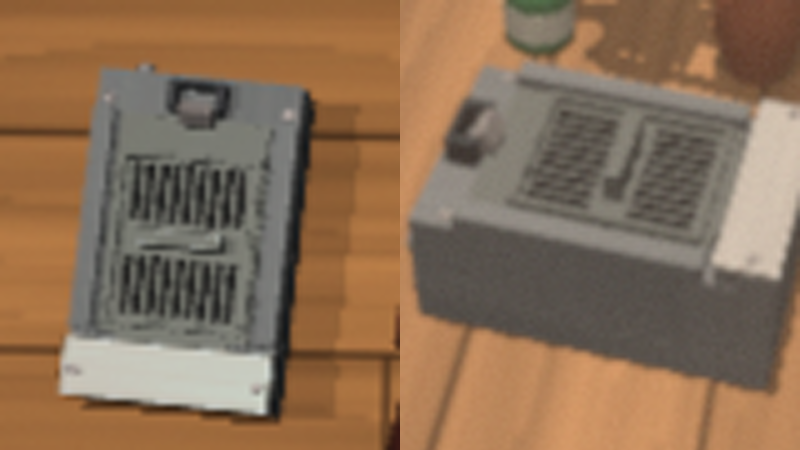

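The cartridge lies flat between the guides, with its tongue under the lip at (165,350) and the catch nose back over the front edge at (200,108). The robot is clear, so I'm handing in.

```bash
python3 -c "
from station import ctrl
print(ctrl.finish_job())"
```

```text
the job is handed in; nothing more can be done
None
```

The upper cartridge is off the stack and fitted flat in the extractor, tongue under the lip and catch sprung back over its front edge. I handed the job in at about 26 s with the arm clear; I saw the spare cartridge in place after the lift, but took no final picture of the rest of the bench.

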